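# Prop the sanding-bay guard open and take out the bamboo stub

### The job

Raise the clear guard flap of the sanding bay by its yellow handle right up to its stop, then swing the red-handled stay fully across in front of it so that the flap stays propped open. Then take the pale bamboo stub out of the bay and lay it on the flat board of the bench hook; leave the felt-ended roller where it lies.

Things in the scene. Friction and masses are not known exactly. Their poses are not given: they have to be found in the camera images.
- guard_flap (a joint): angle (rad) of the guard flap, a clear panel in an aluminium frame (170 deep, 220 wide, 8 mm thick, 0.2 kg) over a low grey sanding bay, hinged along its far edge. 0 = shut, level; grows as the near edge rises; 1.54 = stop, upright. Left alone it sinks shut slowly: from the stop in about 20 s to 1.33, from 1.45 in about 8 s. With the stay set it sinks no further than about 1.32, resting on it
- flap_handle (a point): middle of the bar of the flap's yellow bow handle: 10 mm thick, 80 mm clear between its ends, parallel to the hinge, 220 mm from it, 70 mm above the table when shut. 45 mm are clear between bar and flap edge, so straddle it with fingers open 30-45 mm; nothing below it. Frame turns with the flap; shut, x points to the hinge, y left along the bar, z up
- flap_hinge (a point): middle of the flap's hinge line, fixed, 70 mm above the table. x points away from the robot across the bay (from shut handle to hinge), y left along the hinge line, z up. A soft-close damper in the hinge (2 N m s/rad) resists quick motion: about 4 N at the handle at 80 mm/s
- stay_arm (a joint): angle (rad) of the stay: a steel arm 75 mm long, 12 wide, 10 thick that swings level on a post left of the bay, an upright red handle near its end. 0 to 0.25 = stowed, pointing to the robot, clear of the flap; grows as the handle swings away and to the right; 1.57 = stop, set, across the front of the raised flap. Stays where left (0.05 N m). Passes only while the flap is above 1.33
- stay_handle (a point): grip point on the axis of the stay's upright red handle, 272 mm above the table, 60 mm from the stay's pivot axis. The handle is 12 mm thick; it ends 12 mm above this point, and 85 mm below it the arm begins
- stay_pivot (a point): pivot of the stay (vertical axis) on top of the post, 179 mm above the table, 35 mm in front of the hinge line and 145 mm left of the hinge's middle. Axes as flap_hinge
- bamboo_stub: pale sawn bamboo piece, round, 62 mm long, 31 mm thick, 15 g, lying front to back on one of two nests under the flap (either one). Origin: middle of its underside, at the start on the bay's floor 10 mm above the table; y = its length, z up. The nests are flat felt pads, 90 mm between middles, about 135 mm in front of the hinge; 50 mm free beside a piece
- hone_roller: turned wooden roller with a black felt end, 62 mm long, 31 mm thick, 60 g, lying on the other nest; it stays there. Origin and axes as for the stub
- bench_hook: wooden bench hook, fixed, right of the bay: flat board 150 x 220 mm, 18 mm thick, with a batten 30 wide and 20 high along its right edge. Origin: middle of the underside; x points to the batten side, y along the batten, z up. The board's free flat top, 18 mm above the table, spans x = -75 to +45 mm, y = -110 to +110 mm

How it is judged:
By the outcome, as a careful person would: the job done as asked, in the order asked, and still so for the second after the job is handed in, with the robot touching nothing.
It also fails if it takes over 64 s, if anything falls off the work surface, if the arm or the gripper's body presses on something with over 40 N, if the wrist force passes 120 N, or if a joint passes its speed limit or range.

### The arm

A 6-joint arm with a two-finger parallel gripper is mounted at the origin on a cart in front of the work surface, level with it; the furniture and walls round the work are solid. World frame = base frame: x ahead of the robot, y to its left, z up, the work surface at z = 0. Lengths are in m, angles in rad, forces in N, time in s.
With the tool pointing down it reaches from about 0.275 to 0.825 m from the base axis. Payload 5.2 kg.
Tool frame: the origin (TCP) lies at the very end of the fingers, on their centre line; the grasp point (between the pads) lies 19 mm behind it (arm.grip_point_offset is the distance from the TCP to the grasp point, in m); z points along the fingers, y is the line along which they close (so a half turn about z gives the same grasp; the last joint's range is limited). The gripper opens to 93 mm and grips with 3 to 60 N. Pads are 15 mm wide; open, the fingers measure 128 mm over their backs; the gripper's body (75 mm by 188 mm) begins 65 mm behind the grasp point.
Start: joints at [0.926, 0.259, 1.535, -0, 1.348, -0.203], TCP at [0.235, 0.497, 0.219] pointing down, gripper open.
Joint ranges: [-3.14, 3.14], [-0.91, 2.08], [0.19, 2.58], [-1.22, 4.36], [0.22, 2.71], [-3.12, 3.12]. Speed limits (rad/s): [2.57, 2.57, 3.14, 3.14, 3.14, 3.14].

### API

Orientations are given as a rotation vector (axis times angle).
In Python, from plant import arm gives the robot as it stands.
- The arm moves only by the tool apply_moves, never from a script. Its argument "plan" is a list of rows, each a list of 5 numbers: the shift along the tool's x, y, z in mm, then the turn about the tool's z in degrees, then the opening in per cent of the stroke, from 0 (shut) to 100 (fully open). In form: [[x, y, z, turn, hand], ...]. A call has 1 to 12 rows; each row shifts and turns the commanded pose from where the row before left it, along the tool's axes as they then stand; what a row does not reach is not made up. A row lasts 1/12 s, in which the tool goes at most 41.7 mm and 7.16 degrees, less where a joint would pass 70% of its speed; a pose out of reach is approached as far as the arm can. A call with a gripper value outside its range is refused whole. The fingers move at their own pace and stop on an object; "grip_force" is the grip in N (left out, the last holds). Time passes only in rows, so rows that do not move let the fingers close. It gives the time, the measured TCP pose, the force, the opening and the grip force at its end, in the units of the state.
- arm.get_obs(): the state, without advancing time (a new reading comes with each control period).
- arm.capture(name): name is "scene" or "top" or "wrist"; returns the picture (384x512x3 uint8, blue, green, red); there is no depth.
- arm.calibration(name): a dict with "K" (3x3 intrinsics, pixels), "k1" (the pictures are not rectified: a ray, as slopes to the right and down, at radius r is drawn at 1 + k1 r^2 times it, then the intrinsics apply), "R" (3x3) and "t" (3): a world point X has camera coordinates R X + t; the wrist camera has in their place "T_tool_cam" (4x4, takes a point from camera to tool coordinates, whose origin is the TCP and whose axes are the flange's). Camera axes: x right, y down, z forward; pixel columns grow to the right and rows downward; lengths in m; the calibration is good to about 2 mm. A picture is of the moment at which its call begins: read the wrist's pose just before it. calibration takes no time and is no camera call.
- arm.hand_in(): hands the job in; it is judged then, once.
The state is a dict: "t": time; "joints": joint angles; "joint_velocities": joint speeds; "joint_torque": joint torques, N m; "ee_pos": TCP position; "orientation": TCP orientation; "wrist_force": force on the tool from outside, world axes, zero at the start; "wrist_torque": the same for the moment, N m; "opening": opening from 0.0 (shut) to 1.0 (fully open); "grasp_force": force on a finger pad.
Only numpy, scipy, OpenCV 4.12 (cv2) and the standard library are available. Lean on these libraries where they do the work, as an engineer would, in place of code of your own. Each camera call takes 0.05 s, during which the arm holds its last target. There are 200 camera calls.

## Working session

There is one attempt and no reset: what is moved stays moved. The work goes in short steps, Python scripts to look and compute and a tool call to move; the robot and the scene stay as the last step left them, time stands still between calls to the robot, and variables do not carry over. Pictures are saved under pics/ and viewed, at most 12 in all, crops included, and the job is handed in when it is done.

Besides the shell and the picture viewer there is one more tool, called as name(argument=value, ...) on one line, values as JSON. apply_moves: Moves the arm, as the interface text tells. Its arguments: {"type":"object","properties":{"plan":{"type":"array","items":{"type":"array","items":{"type":"number"}}},"grip_force":{"type":"number"}},"required":["plan"]}

```bash
mkdir -p pics; ls
python3 - <<'E'
from plant import arm
import cv2,numpy as np
o=arm.get_obs(); print(o['t'],o['ee_pos'],o['orientation'],o['opening'])
for n in ['scene','top']:
    cv2.imwrite(f'pics/{n}0.png',cv2.resize(arm.capture(n),(800,600)))
    c=arm.calibration(n); print(n,c)
print(arm.calibration('wrist'))
E
```

```text
pics
0.0 [0.23481494 0.49674187 0.21781736] [-6.88159651e-01 -3.06455162e+00  2.63151432e-03] 0.996575675220869
scene {'K': array([[363.53566235,   0.        , 251.14200448],
       [  0.        , 363.53566235, 194.98263201],
       [  0.        ,   0.        ,   1.        ]]), 'k1': 0.023750951045968523, 'R': array([[-0.56928595, -0.82190812,  0.01950778],
       [-0.65841024,  0.4415742 , -0.60951471],
       [ 0.49235096, -0.35983228, -0.79253471]]), 't': array([0.33765967, 0.47298764, 0.76991531])}
top {'K': array([[428.32611105,   0.        , 261.14320697],
       [  0.        , 428.32611105, 189.0440821 ],
       [  0.        ,   0.        ,   1.        ]]), 'k1': -0.1481088090730751, 'R': array([[ 0.01293333, -0.99987074,  0.00955107],
       [-0.99657824, -0.01366942, -0.08151664],
       [ 0.08163666, -0.0084641 , -0.99662622]]), 't': array([-0.01055011,  0.57862502,  1.37183617])}
{'K': array([[332.7239217 ,   0.        , 256.43317608],
       [  0.        , 332.7239217 , 187.74770367],
       [  0.        ,   0.        ,   1.        ]]), 'k1': -0.06749935841940978, 'T_tool_cam': array([[ 6.15717588e-04, -9.71213789e-01, -2.38208724e-01,
         6.52394239e-02],
       [ 9.99999744e-01,  6.85052397e-04, -2.08283323e-04,
         2.61764161e-04],
       [ 3.65473093e-04, -2.38208535e-01,  9.71213962e-01,
        -1.64869487e-01],
       [ 0.00000000e+00,  0.00000000e+00,  0.00000000e+00,
         1.00000000e+00]])}
```

View pics/scene0.png

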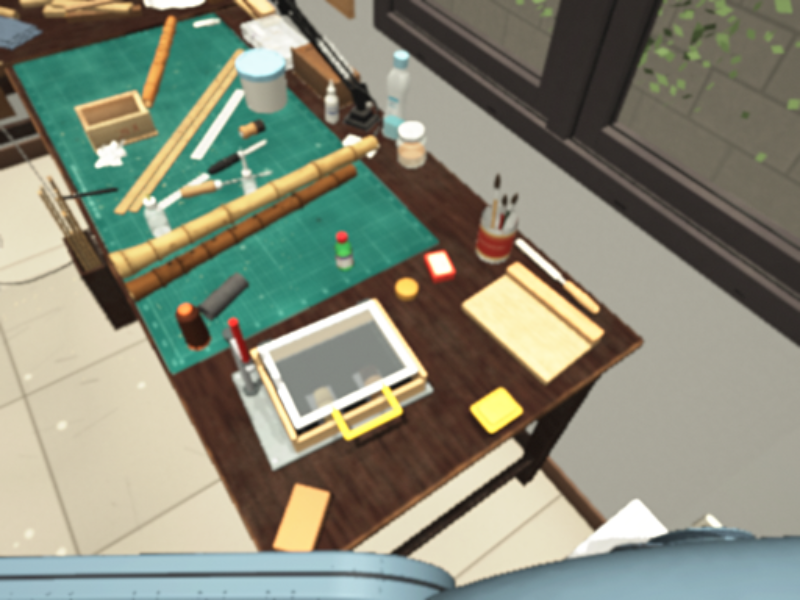

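View pics/top0.png

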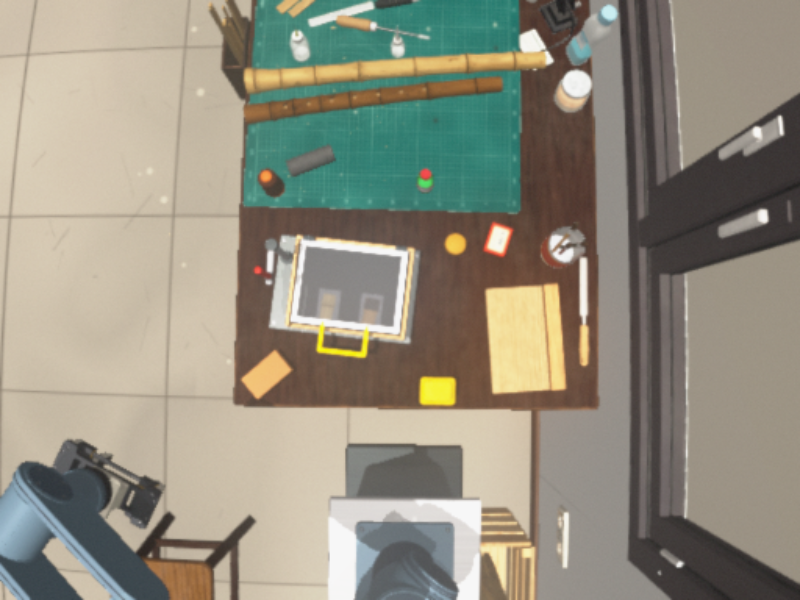

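The scene view shows the bay at about (340,370) with its yellow handle bar from (350,437) to (402,408). The red stay handle's top is at (233,321), and the hook is at (535,320). In the top view the bar runs (319,352)–(367,357), the red tip is at (258,270), the nests are at (328,303) and (372,308), and the board corners are (486,290), (544,285), (551,391) and (493,394).

```bash
cat > h.py <<'E'
from plant import arm
import cv2,numpy as np
from scipy.spatial.transform import Rotation as Ro
def cam(n,o=None):
    c=arm.calibration(n)
    if n!='wrist': R,t=c['R'],c['t']; return c,R.T,-R.T@t
    o=o or arm.get_obs(); T=c['T_tool_cam']; Rt=Ro.from_rotvec(o['orientation']).as_matrix()
    return c,Rt@T[:3,:3],np.array(o['ee_pos'])+Rt@T[:3,3]
def ray(cm,p):  # p in original pixels
    c,Rw,C=cm
    u=cv2.undistortPoints(np.array([[p]],float),c['K'],np.array([c['k1'],0,0,0]))[0,0]
    d=Rw@np.array([u[0],u[1],1]); return C,d/np.linalg.norm(d)
def atz(cm,p,z):
    C,d=ray(cm,p); return C+d*(z-C[2])/d[2]
def tri(*rs):
    A=[];b=[]
    for C,d in rs:
        P=np.eye(3)-np.outer(d,d); A.append(P); b.append(P@C)
    X=np.linalg.lstsq(np.vstack(A),np.hstack(b),rcond=None)[0]
    return X,[float(np.linalg.norm(np.cross(X-C,d))) for C,d in rs]
E
python3 - <<'E'
from h import *
np.set_printoptions(precision=4,suppress=True)
t=cam('top');s=cam('scene');k=1/1.5625
f=lambda a,b:tri(ray(t,np.array(a)*k),ray(s,np.array(b)*k))
print('bar L',f((319,352),(349,437)));print('bar R',f((367,357),(402,408)))
print('stay top',f((258,270),(233,321)))
print('nest',[atz(t,np.array(p)*k,0.03) for p in [(328,303),(372,308)]])
print('board',[atz(t,np.array(p)*k,0.018) for p in [(486,290),(544,285),(551,391),(493,394)]])
print('flap corners', [atz(t,np.array(p)*k,0.07) for p in [(298,239),(413,249),(404,335),(289,327)]])
print('barz', [atz(t,np.array(p)*k,0.07) for p in [(319,352),(367,357)]])
a=arm.capture('top');b=arm.capture('scene')
A=cv2.resize(a[145:245,160:265],(400,381),interpolation=2);B=cv2.resize(b[185:300,135:280],(400,317),interpolation=2)
im=np.zeros((381,800,3),np.uint8);im[:,:400]=A;im[:317,400:]=B;cv2.imwrite('pics/c1.png',im)
E
```

```text
bar L (array([0.459 , 0.175 , 0.0728]), [0.0007602284410879355, 0.0007602284410886231])
bar R (array([0.4513, 0.0792, 0.0761]), [0.0018837105167558688, 0.0018837105167558551])
stay top (array([0.598 , 0.2576, 0.2813]), [0.0006445726476110716, 0.0006445726476110047])
nest [array([0.5601, 0.1631, 0.03  ]), array([0.5509, 0.0716, 0.03  ])]
board [array([ 0.5928, -0.1666,  0.018 ]), array([ 0.6051, -0.29  ,  0.018 ]), array([ 0.3824, -0.3049,  0.018 ]), array([ 0.3755, -0.1825,  0.018 ])]
flap corners [array([0.6871, 0.2232, 0.07  ]), array([ 0.6695, -0.0113,  0.07  ]), array([0.495 , 0.0046, 0.07  ]), array([0.5077, 0.2365, 0.07  ])]
barz [array([0.4585, 0.1747, 0.07  ]), array([0.45  , 0.0781, 0.07  ])]
```

View pics/c1.png

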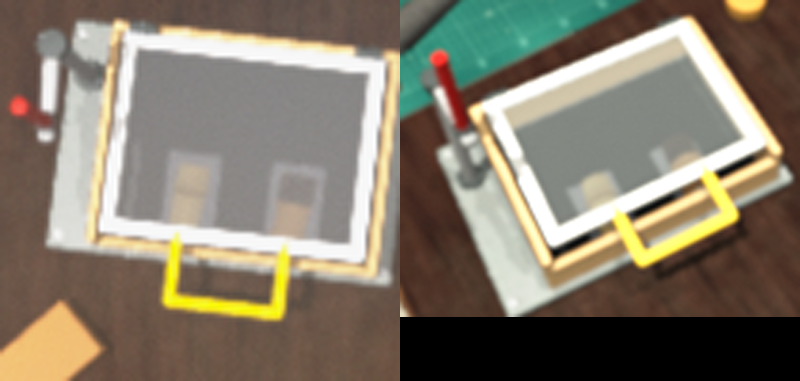

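The left piece is pale along its whole length, so it is the bamboo stub at crop (190,195). The right piece has a dark end, so it is the roller at crop (297,205). The bay is turned about -4.7°, and the handle's middle is near (0.4545, 0.127, 0.073). I'm moving above the handle now.

apply_moves(plan=[[0,0,0,6.95,43],[0,0,0,6.95,43],[0,0,0,6.95,43],[0,0,0,6.95,43],[0,0,0,6.95,43],[0,0,0,6.95,43],[0,0,0,6.95,43],[0,0,0,6.95,43],[0,0,0,6.95,43],[0,0,0,6.95,43]], grip_force=20)

```text
t: 1.03
ee_pos: [0.235, 0.4971, 0.2184]
orientation: [2.319, 2.119, -0.001]
wrist_force: [0.6, 0.1, 0.3]
opening: 0.434
grasp_force: 0.0
```

apply_moves(plan=[[-15,11,0,0,43],[-30,21,0,0,43],[-32,23,0,0,43],[-32,23,0,0,43],[-32,23,0,0,43],[-32,23,0,0,43],[-32,23,0,0,43],[-32,23,0,0,43],[-32,23,0,0,43],[-32,23,0,0,43],[-32,22,0,0,43],[-17,12,0,0,43]])

```text
t: 2.03
ee_pos: [0.4566, 0.124, 0.2186]
orientation: [2.314, 2.122, -0.0]
wrist_force: [-0.4, 0.2, -0.1]
opening: 0.426
grasp_force: 0.0
```

Run:
```python
from h import *
o=arm.get_obs(); print(o['t'],o['ee_pos'],o['orientation'],o['joints'],o['opening'])
a=arm.capture('wrist'); cv2.imwrite('pics/w1.png',cv2.resize(a,(800,600),interpolation=2))
```

```text
2.0333 [0.45657409 0.123952   0.21863054] [ 2.31418273e+00  2.12248439e+00 -4.24380573e-04] [ 2.97249466e-02  1.18774830e-01  1.70995354e+00 -1.33202036e-03
  1.31210928e+00  1.16426963e-01] 0.42554232721386964
```

View pics/w1.png

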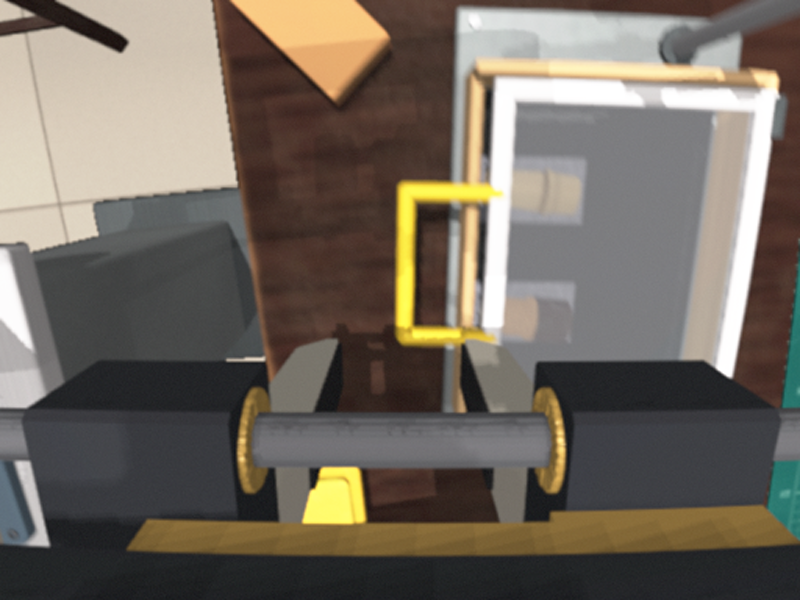

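The wrist view shows the bar from (407,188) to (406,338). The pale stub with its node is at (545,192), and the dark-ended roller is at (537,315).

Run:
```python
from h import *
np.set_printoptions(precision=4,suppress=True)
w=cam('wrist');t=cam('top');k=1/1.5625
P=lambda p:np.array(p)*k
for z in(.07,):
  L=atz(w,P((407,188)),z);R=atz(w,P((406,338)),z);print(L,R,(L+R)/2)
print(tri(ray(w,P((407,188))),ray(t,P((319,352)))),tri(ray(w,P((406,338))),ray(t,P((367,357)))))
print('stub ends/roller',[atz(w,P(p),.0255) for p in[(582,192),(545,192),(537,315),(572,318)]])
print('flap',[atz(w,P(p),.07) for p in[(505,85),(770,88)]])
o=arm.get_obs();M=Ro.from_rotvec(o['orientation']).as_matrix();print(M[:,1])
m=(L+R)/2;print('d tool mm',1e3*M.T@(m-o['ee_pos']))
```

```text
[0.467  0.1743 0.07  ] [0.4585 0.0812 0.07  ] [0.4627 0.1278 0.07  ]
(array([0.4627, 0.1743, 0.0768]), [0.004226230704955558, 0.004226230704955454]) (array([0.4541, 0.0785, 0.0619]), [0.0042409868807250835, 0.00424098688072554])
stub ends/roller [array([0.5865, 0.1599, 0.0255]), array([0.561 , 0.1619, 0.0255]), array([0.5532, 0.075 , 0.0255]), array([0.5787, 0.0704, 0.0255])]
flap [array([0.5278, 0.2277, 0.07  ]), array([0.6867, 0.2164, 0.07  ])]
[ 0.9962 -0.0876  0.0019]
d tool mm [  6.2685   3.9406 148.5529]
```

apply_moves(plan=[[3,2,20,0,40],[0,0,30,0,40],[0,0,30,0,40],[0,0,30,0,40],[0,0,30,0,40],[0,0,15,0,40],[0,0,10,0,40],[0,0,0,0,40]])

```text
t: 2.75
ee_pos: [0.4549, 0.1305, 0.0513]
orientation: [-2.31, -2.124, 0.006]
wrist_force: [0.2, -0.3, -0.0]
opening: 0.396
grasp_force: 0.0
```

Run:
```python
from h import *
o=arm.get_obs(); print(o['t'],o['ee_pos'],o['wrist_force'],o['opening'])
a=arm.capture('wrist'); cv2.imwrite('pics/w2.png',a)
```

```text
2.75 [0.45488884 0.13053682 0.05133762] [ 0.21412674 -0.28137921 -0.00078804] 0.39554076694414736
```

View pics/w2.png

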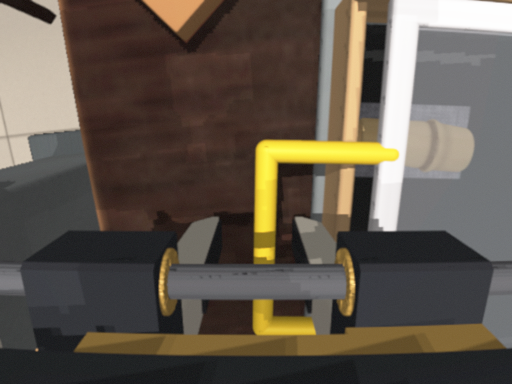

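The bar at column 265 lies between the fingertips (about 215 and 297), so I'm closing on it.

apply_moves(plan=[[0,1,0,0,5],[0,1,0,0,0],[0,0,0,0,0],[0,0,0,0,0],[0,0,0,0,0],[0,0,0,0,0]], grip_force=20)

```text
t: 3.3
ee_pos: [0.4584, 0.1303, 0.0541]
orientation: [-2.312, -2.126, 0.001]
wrist_force: [-3.9, -0.1, 5.6]
opening: 0.099
grasp_force: 20.0
```

Run:
```python
from h import *
o=arm.get_obs(); print(o['t'],o['ee_pos'],o['wrist_force'],o['opening'],o['grasp_force'])
# arc rows: steps of tool (y,z) mm, radius 220
th=np.linspace(0,1.54,46);d=np.diff(np.c_[220*(1-np.cos(th)),-220*np.sin(th)],axis=0)
print(np.round(d,1).tolist())
```

```text
3.3 [0.45844105 0.13025817 0.05412836] [-3.87742716 -0.06658292  5.55541077] 0.09867917590678799 19.99590039253235
[[0.1, -7.5], [0.4, -7.5], [0.6, -7.5], [0.9, -7.5], [1.2, -7.4], [1.4, -7.4], [1.7, -7.3], [1.9, -7.3], [2.2, -7.2], [2.4, -7.1], [2.6, -7.0], [2.9, -7.0], [3.1, -6.9], [3.4, -6.7], [3.6, -6.6], [3.8, -6.5], [4.0, -6.4], [4.2, -6.2], [4.5, -6.1], [4.7, -5.9], [4.9, -5.8], [5.1, -5.6], [5.2, -5.4], [5.4, -5.2], [5.6, -5.0], [5.8, -4.8], [5.9, -4.6], [6.1, -4.4], [6.2, -4.2], [6.4, -4.0], [6.5, -3.8], [6.6, -3.6], [6.8, -3.3], [6.9, -3.1], [7.0, -2.9], [7.1, -2.6], [7.1, -2.4], [7.2, -2.1], [7.3, -1.9], [7.3, -1.6], [7.4, -1.4], [7.4, -1.1], [7.5, -0.9], [7.5, -0.6], [7.5, -0.4]]
```

apply_moves(plan=[[0,0.1,-7.5,0,0],[0,0.4,-7.5,0,0],[0,0.6,-7.5,0,0],[0,0.9,-7.5,0,0],[0,1.2,-7.4,0,0],[0,1.4,-7.4,0,0],[0,1.7,-7.3,0,0],[0,1.9,-7.3,0,0],[0,2.2,-7.2,0,0],[0,2.4,-7.1,0,0],[0,2.6,-7.0,0,0],[0,2.9,-7.0,0,0]], grip_force=20)

```text
t: 4.3
ee_pos: [0.4757, 0.1285, 0.1417]
orientation: [-2.311, -2.125, 0.005]
wrist_force: [-7.2, 0.9, -2.8]
opening: 0.1
grasp_force: 20.0
```

apply_moves(plan=[[0,3.1,-6.9,0,0],[0,3.4,-6.7,0,0],[0,3.6,-6.6,0,0],[0,3.8,-6.5,0,0],[0,4.0,-6.4,0,0],[0,4.2,-6.2,0,0],[0,4.5,-6.1,0,0],[0,4.7,-5.9,0,0],[0,4.9,-5.8,0,0],[0,5.1,-5.6,0,0],[0,5.2,-5.4,0,0],[0,5.4,-5.2,0,0]])

```text
t: 5.3
ee_pos: [0.5254, 0.1236, 0.2161]
orientation: [-2.309, -2.124, 0.01]
wrist_force: [-16.2, -2.8, 10.0]
opening: 0.102
grasp_force: 20.0
```

apply_moves(plan=[[0,5.6,-5.0,0,0],[0,5.8,-4.8,0,0],[0,5.9,-4.6,0,0],[0,6.1,-4.4,0,0],[0,6.2,-4.2,0,0],[0,6.4,-4.0,0,0],[0,6.5,-3.8,0,0],[0,6.6,-3.6,0,0],[0,6.8,-3.3,0,0],[0,6.9,-3.1,0,0],[0,7.0,-2.9,0,0],[0,7.1,-2.6,0,0]])

```text
t: 6.3
ee_pos: [0.6055, 0.1157, 0.2647]
orientation: [2.311, 2.123, -0.002]
wrist_force: [-7.7, -5.8, 6.8]
opening: 0.101
grasp_force: 20.0
```

apply_moves(plan=[[0,7.1,-2.4,0,0],[0,7.2,-2.1,0,0],[0,7.3,-1.9,0,0],[0,7.3,-1.6,0,0],[0,7.4,-1.4,0,0],[0,7.4,-1.1,0,0],[0,7.5,-0.9,0,0],[0,7.5,-0.6,0,0],[0,7.5,-0.4,0,0],[0,2,0,0,0],[0,1,0,0,0]])

```text
t: 7.22
ee_pos: [0.6712, 0.11, 0.276]
orientation: [-2.313, -2.124, 0.011]
wrist_force: [-20.5, -5.3, 10.3]
opening: 0.098
grasp_force: 20.0
```

Run:
```python
from h import *
o=arm.get_obs(); print(o['t'],o['ee_pos'],o['wrist_force'],o['opening'],o['grasp_force'])
a=arm.capture('scene');b=arm.capture('top')
A=cv2.resize(a[150:300,110:290],(480,400),interpolation=2);B=cv2.resize(b[130:230,155:235],(320,400),interpolation=2)
cv2.imwrite('pics/s3.png',np.hstack([A,B]))
```

```text
7.2167 [0.67121306 0.10999618 0.27604736] [-20.53599774  -5.31766367  10.32127397] 0.0976501984115255 19.969052374362946
```

View pics/s3.png

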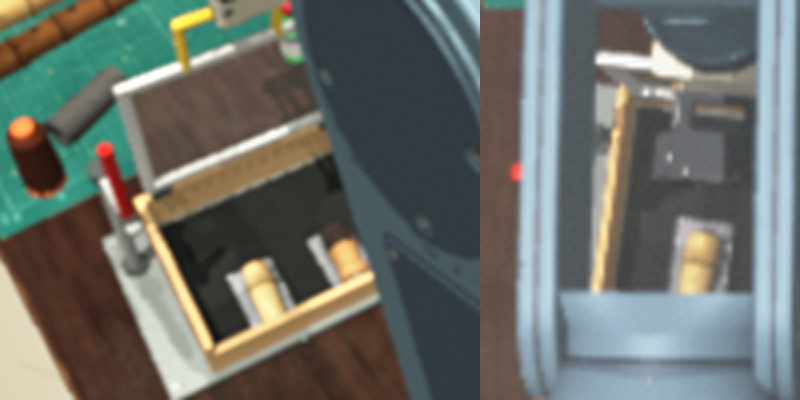

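The flap stands upright at its stop (wrist force about -20 N in x, and the arc is complete). The stub is on the left at (262,290) and the stay is still stowed at (105,150). Next I release the bar, rise, and go above the stay handle.

apply_moves(plan=[[0,-1,0,0,35],[0,0,0,0,35],[0,0,0,0,35],[0,0,-10,0,35],[0,0,-20,0,40],[0,0,-20,0,43],[20,-12,0,0,43],[30,-18,0,0,43],[30,-18,0,0,43],[30,-18,0,0,43],[20,-12,0,0,43],[10,-7,0,0,43]])

```text
t: 8.32
ee_pos: [0.5999, 0.2619, 0.3249]
orientation: [2.309, 2.129, 0.004]
wrist_force: [0.1, 0.2, -0.2]
opening: 0.43
grasp_force: 0.0
```

Run:
```python
from h import *
o=arm.get_obs(); print(o['t'],o['ee_pos'],o['wrist_force'],o['opening'])
a=arm.capture('wrist'); cv2.imwrite('pics/w4.png',a)
M=Ro.from_rotvec(o['orientation']).as_matrix();print(1e3*M.T@(np.array([.598,.2576,.253])-o['ee_pos']))
```

```text
8.3167 [0.59988529 0.26187454 0.32487966] [ 0.07756819  0.19874393 -0.22841659] 0.42967341542652504
[-4.53739192 -1.68323834 71.86856104]
```

View pics/w4.png

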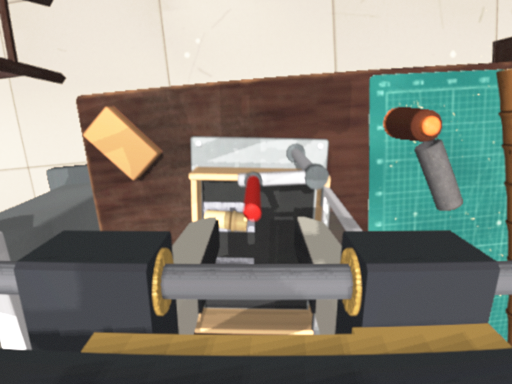

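The red handle's top is at (253,212) in the wrist view, between the fingers.

Run:
```python
from h import *
w=cam('wrist');o=arm.get_obs();M=Ro.from_rotvec(o['orientation']).as_matrix()
X=atz(w,(253,211),.284);print(X,1e3*M.T@(X-o['ee_pos']))
print(tri(ray(w,(253,211)),ray(cam('top'),(258/1.5625,270/1.5625))))
```

```text
[0.59749802 0.26248124 0.284     ] [-0.36279629 -1.83451513 40.8318551 ]
(array([0.59788317, 0.25894334, 0.27354915]), [0.0007783280159044374, 0.0007783280159049254])
```

apply_moves(plan=[[-2,-2,20,0,43],[0,0,30,0,43],[0,0,20,0,43],[0,0,0,0,43],[0,0,0,0,0],[0,0,0,0,0],[0,0,0,0,0],[0,0,0,0,0],[0,0,0,0,0]], grip_force=12)

```text
t: 9.12
ee_pos: [0.5973, 0.257, 0.2552]
orientation: [-2.311, -2.125, 0.001]
wrist_force: [-11.9, -0.4, 6.1]
opening: 0.128
grasp_force: 12.6
```

Run:
```python
from h import *
o=arm.get_obs(); print(o['t'],o['ee_pos'],o['wrist_force'],o['opening'],o['grasp_force'])
M=Ro.from_rotvec(o['orientation']).as_matrix();yt=M[:2,1];xt=M[:2,0]
for hinge in [np.array([.676,.110])]:
  p=hinge-.035*yt+.145*xt; v=np.array(o['ee_pos'])[:2]-p
  print('pivot',p,'r',np.linalg.norm(v)); a0=np.arctan2(-v@xt,-v@yt);print('angle',a0)
  th=np.linspace(a0,1.6,18);q=np.c_[-60*np.sin(th),-60*np.cos(th)]
  print(np.round(np.diff(q,axis=0),1).tolist())
```

```text
9.1167 [0.59727671 0.25704445 0.25515763] [-11.94046342  -0.43402042   6.09042257] 0.12779509057173036 12.634237557649612
pivot [0.65325613 0.25742015] r 0.05598067576609845
angle 0.09048753759319786
[[-5.3, 0.7], [-5.2, 1.2], [-5.1, 1.6], [-4.9, 2.1], [-4.7, 2.5], [-4.5, 2.9], [-4.2, 3.3], [-3.9, 3.7], [-3.5, 4.0], [-3.2, 4.3], [-2.8, 4.5], [-2.4, 4.8], [-1.9, 5.0], [-1.5, 5.1], [-1.0, 5.2], [-0.6, 5.3], [-0.1, 5.3]]
```

apply_moves(plan=[[-5.3,-0.5,0,0,0],[-5.2,0.7,0,0,0],[-5.1,1.4,0,0,0],[-4.9,2.1,0,0,0],[-4.7,2.5,0,0,0],[-4.5,2.9,0,0,0],[-4.2,3.3,0,0,0],[-3.9,3.7,0,0,0],[-3.5,4.0,0,0,0]])

```text
t: 9.87
ee_pos: [0.6125, 0.2117, 0.2551]
orientation: [-2.313, -2.126, 0.009]
wrist_force: [-12.8, -7.4, 11.1]
opening: 0.126
grasp_force: 12.0
```

apply_moves(plan=[[-3.2,4.3,0,0,0],[-2.8,4.5,0,0,0],[-2.4,4.8,0,0,0],[-1.9,5.0,0,0,0],[-1.5,5.1,0,0,0],[-1.0,5.2,0,0,0],[-0.6,5.3,0,0,0],[-0.1,5.3,0,0,0],[0,2.5,0,0,0],[0,2,0,0,0]])

```text
t: 10.7
ee_pos: [0.6524, 0.1958, 0.2547]
orientation: [-2.308, -2.122, 0.016]
wrist_force: [-24.9, -3.4, 14.9]
opening: 0.131
grasp_force: 12.0
```

Run:
```python
from h import *
o=arm.get_obs(); print(o['t'],o['ee_pos'],o['wrist_force'],o['wrist_torque'],o['opening'],o['grasp_force'])
a=arm.capture('scene');b=arm.capture('wrist')
A=cv2.resize(a[120:300,110:290],(400,400),interpolation=2);B=cv2.resize(b,(400,300))
im=np.zeros((400,800,3),np.uint8);im[:,:400]=A;im[:300,400:]=B;cv2.imwrite('pics/s5.png',im)
```

```text
10.7 [0.65238542 0.19579972 0.25466157] [-24.94143694  -3.36580392  14.87879585] [-0.61238274  4.28588484  0.05217026] 0.13149044727331036 12.021945118904114
```

View pics/s5.png

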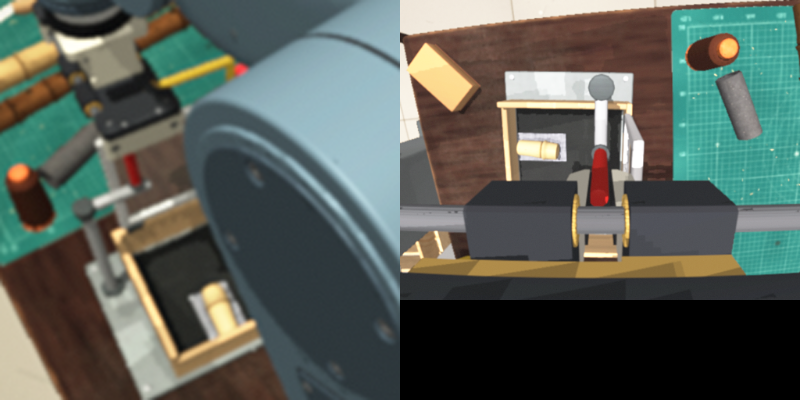

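The arm stands straight across at its stop (about 25 N in x), and in the wrist part the red handle is at (600,175) in front of the raised flap. The stub spans (517,149)–(560,152) there.

Run:
```python
from h import *
np.set_printoptions(precision=4,suppress=True)
w=cam('wrist')
for p in[(517,149),(560,152),(538.5,150.5)]:
  X=atz(w,((p[0]-400)*1.28,p[1]*1.28),.0255);print(X)
o=arm.get_obs();M=Ro.from_rotvec(o['orientation']).as_matrix()
print(M.T@(X-o['ee_pos'])*1e3)
h=np.array([.676,.110]);print(h-.135*M[:2,1]+.045*M[:2,0])
```

```text
[0.5155 0.1711 0.0255]
[0.5832 0.1608 0.0255]
[0.5495 0.1659 0.0255]
[-37.6809 -97.154  230.4334]
[0.5452 0.1661]
```

apply_moves(plan=[[0,-3,0,0,0],[0,0,0,0,32],[0,0,0,0,32],[0,0,0,0,32],[0,0,-15,0,32],[0,0,-20,0,32],[0,0,-20,0,32]])

```text
t: 11.38
ee_pos: [0.6551, 0.1968, 0.3081]
orientation: [-2.313, -2.126, 0.001]
wrist_force: [1.3, -0.4, 0.6]
opening: 0.324
grasp_force: 0.0
```

apply_moves(plan=[[-6,-15,0,0,50],[-9,-24,0,0,60],[-9,-25,0,0,60],[-9,-24,0,0,60],[-7,-16,0,0,60],[0,0,0,-6.9,60],[0,0,0,-6.9,60],[0,0,0,-6.9,60],[0,0,0,-6.9,60],[0,0,0,-6.9,60],[0,0,0,-6.9,60],[0,0,0,-6.9,60]])

```text
t: 12.38
ee_pos: [0.5485, 0.1658, 0.3083]
orientation: [1.232, 2.889, 0.001]
wrist_force: [1.0, -0.2, -0.2]
opening: 0.601
grasp_force: 0.0
```

apply_moves(plan=[[0,0,0,-6.9,60],[0,0,0,-6.9,60],[0,0,0,-6.9,60],[0,0,0,-6.9,60],[0,0,10,-6.9,60],[0,0,25,-7,60],[0,0,30,0,60],[0,0,25,0,60],[0,0,10,0,60],[0,0,0,0,60]])

```text
t: 13.22
ee_pos: [0.5466, 0.1656, 0.2056]
orientation: [-0.138, -3.134, 0.001]
wrist_force: [0.2, -0.4, -0.5]
opening: 0.602
grasp_force: 0.0
```

Run:
```python
from h import *
o=arm.get_obs(); print(o['t'],o['ee_pos'],o['wrist_force'],o['opening'])
a=arm.capture('wrist');b=arm.capture('scene')
A=cv2.resize(a,(512,384));B=cv2.resize(b[120:300,140:275],(288,384))
cv2.imwrite('pics/w6.png',np.hstack([A,B]))
```

```text
13.2167 [0.54662878 0.16563411 0.20559995] [ 0.17536329 -0.36000461 -0.46964994] 0.601740734772094
```

View pics/w6.png

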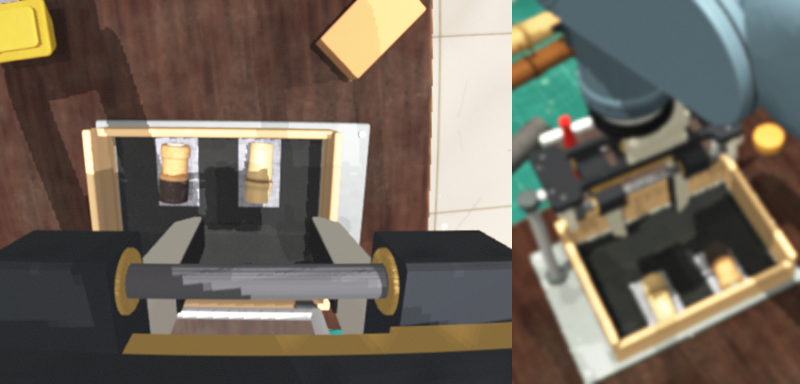

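The stub runs (262,140)–(257,203) in the wrist view, with the roller's dark end at (173,190). The stay is still across in the scene part, with its red handle at (567,130).

Run:
```python
from h import *
np.set_printoptions(precision=4,suppress=True)
w=cam('wrist');o=arm.get_obs();M=Ro.from_rotvec(o['orientation']).as_matrix();print(M[:,:2])
for p,z in[((262,140),.0255),((257,203),.0255),((259.5,171),.033),((174,172),.03)]:
  X=atz(w,p,z);print(X,M.T@(X-o['ee_pos'])*1e3)
s=cam('scene');P=lambda x,y:(140+(x-512)*135/288,120+y*180/384)
print(tri(ray(w,(259,171)),ray(s,P(660,299))))
```

```text
[[-0.9962  0.0876]
 [ 0.0876  0.9962]
 [-0.0011  0.0002]]
[0.5184 0.1745 0.0255] [ 31.0271   5.8447 183.6649]
[0.5862 0.1634 0.0255] [-37.4199   0.6975 183.7383]
[0.5496 0.1692 0.033 ] [ -0.4538   3.2569 176.1986]
[0.5433 0.079  0.03  ] [ -2.0906 -87.0793 179.1849]
(array([0.5515, 0.1669, 0.0169]), [0.0020044918908982533, 0.0020044918908984845])
```

apply_moves(plan=[[-2,3,15,4,60],[0,0,30,0,60],[0,0,30,0,60],[0,0,30,0,60],[0,0,30,0,60],[0,0,25,0,60],[0,0,15,0,60],[0,0,10,0,60],[0,0,5,0,60],[0,0,0,0,60]], grip_force=8)

```text
t: 14.15
ee_pos: [0.551, 0.1689, 0.0188]
orientation: [0.247, 3.131, 0.0]
wrist_force: [0.3, 0.3, 0.7]
opening: 0.601
grasp_force: 0.0
```

apply_moves(plan=[[0,0,4,0,60],[0,0,0,0,20],[0,0,0,0,20],[0,0,0,0,20],[0,0,0,0,20],[0,0,0,0,20],[0,0,0,0,20]], grip_force=8)

```text
t: 14.73
ee_pos: [0.5505, 0.1688, 0.0148]
orientation: [0.247, 3.131, 0.0]
wrist_force: [0.1, 0.9, 1.8]
opening: 0.322
grasp_force: 8.0
```

apply_moves(plan=[[0,0,-8,0,20],[0,0,-20,0,20],[0,0,-30,0,20],[0,0,-30,0,20],[0,0,-30,0,20],[0,0,-20,0,20],[0,-10,0,0,20],[0,-20,0,0,20]])

```text
t: 15.4
ee_pos: [0.5463, 0.1403, 0.1543]
orientation: [0.243, 3.128, 0.002]
wrist_force: [0.5, -1.3, -0.5]
opening: 0.323
grasp_force: 8.0
```

apply_moves(plan=[[0,-33,0,0,20],[0,-37,0,0,20],[0,-37,0,0,20],[0,-37,0,0,20],[0,-37,0,0,20],[0,-37,0,0,20],[0,-37,0,0,20],[0,-37,0,0,20],[0,-37,0,0,20],[-3,-31,0,0,20],[0,-15,0,0,20],[0,-5,0,0,20]])

```text
t: 16.4
ee_pos: [0.4877, -0.2395, 0.1517]
orientation: [-0.252, -3.13, 0.0]
wrist_force: [-0.1, 0.1, 0.2]
opening: 0.324
grasp_force: 8.0
```

Run:
```python
from h import *
o=arm.get_obs(); print(o['t'],o['ee_pos'],o['wrist_force'],o['opening'],o['grasp_force'])
a=arm.capture('wrist');b=arm.capture('scene')
A=cv2.resize(a,(400,300));B=cv2.resize(b[120:300,140:380],(400,300))
cv2.imwrite('pics/w7.png',np.hstack([A,B]))
```

```text
16.4 [ 0.48765481 -0.23948973  0.15171956] [-0.08342865  0.13238113  0.21622057] 0.32358576069793726 7.970804234646494
```

View pics/w7.png

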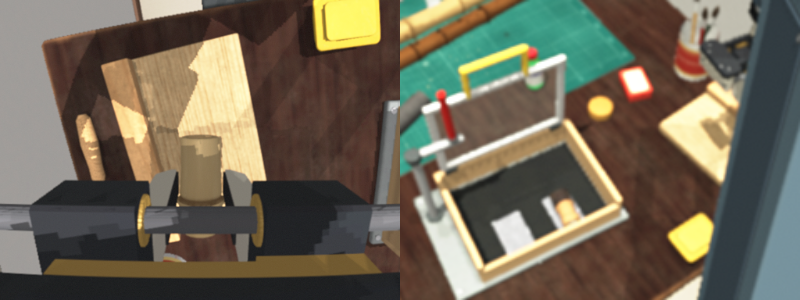

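The stub is held at (200,170) above the board. In the scene part the flap stays propped by the set stay, and the roller lies on its nest.

Run:
```python
from h import *
np.set_printoptions(precision=4,suppress=True)
w=cam('wrist');t=cam('top')
print(tri(ray(w,(237*1.28,34*1.28)),ray(t,(493/1.5625,394/1.5625))))
o=arm.get_obs();M=Ro.from_rotvec(o['orientation']).as_matrix()
for p in[(237,34),(265,165),(134,57),(152,150)]:
  X=atz(w,(p[0]*1.28,p[1]*1.28),.018);print(X,M.T@(X-o['ee_pos'])*1e3)
```

```text
(array([ 0.3777, -0.1808,  0.0267]), [0.00166538225403858, 0.0016653822540380618])
[ 0.378 -0.179  0.018] [117.7043  39.7629 133.9257]
[ 0.5307 -0.1645  0.018 ] [-30.7932  78.3051 133.7747]
[ 0.3836 -0.2943  0.018 ] [ 93.8266 -73.1883 133.803 ]
[ 0.4907 -0.2955  0.018 ] [-12.1234 -57.3781 133.6856]
```

apply_moves(plan=[[0,4,10,-6.5,20],[0,0,25,-6.5,20],[0,0,30,0,20],[0,0,30,0,20],[0,0,15,0,20],[0,0,8,0,20],[0,0,4,0,20],[0,0,2,0,20],[0,0,1,0,20],[0,0,0,0,20]])

```text
t: 17.33
ee_pos: [0.4902, -0.2328, 0.0283]
orientation: [-0.11, 3.138, -0.002]
wrist_force: [0.3, -0.0, 0.2]
opening: 0.321
grasp_force: 8.0
```

apply_moves(plan=[[0,0,2,0,20],[0,0,1,0,20],[0,0,1,0,20],[0,0,0,0,20],[0,0,0,0,20]])

```text
t: 17.75
ee_pos: [0.4895, -0.2327, 0.0235]
orientation: [-0.109, 3.14, -0.0]
wrist_force: [0.3, 0.6, 1.3]
opening: 0.323
grasp_force: 8.0
```

apply_moves(plan=[[0,0,0.5,0,20],[0,0,0,0,20],[0,0,0,0,20]])

```text
t: 18.0
ee_pos: [0.4895, -0.2327, 0.0229]
orientation: [-0.109, 3.14, -0.0]
wrist_force: [0.2, -0.4, 0.2]
opening: 0.322
grasp_force: 8.0
```

apply_moves(plan=[[0,0,0.7,0,20],[0,0,0.5,0,20],[0,0,0,0,20],[0,0,0,0,20]])

```text
t: 18.33
ee_pos: [0.4899, -0.2328, 0.0224]
orientation: [-0.109, 3.139, -0.001]
wrist_force: [-1.1, 1.0, 5.7]
opening: 0.323
grasp_force: 8.0
```

apply_moves(plan=[[0,0,-0.5,0,33],[0,0,0,0,35],[0,0,0,0,37],[0,0,0,0,40],[0,0,0,0,45],[0,0,0,0,50],[0,0,0,0,55],[0,0,0,0,55]])

```text
t: 19.0
ee_pos: [0.4894, -0.2326, 0.0221]
orientation: [0.109, -3.14, -0.0]
wrist_force: [-0.5, -0.3, -0.3]
opening: 0.542
grasp_force: 0.0
```

apply_moves(plan=[[0,0,-10,0,55],[0,0,-25,0,55],[0,0,-35,0,55],[0,0,-35,0,55],[0,0,-35,0,55],[30,0,-10,0,55],[35,0,0,0,55],[35,0,0,0,55],[20,0,0,0,55],[0,0,0,0,55]])

```text
t: 19.83
ee_pos: [0.3665, -0.2404, 0.1729]
orientation: [0.107, -3.139, 0.0]
wrist_force: [0.7, 0.0, 1.0]
opening: 0.547
grasp_force: 0.0
```

Run:
```python
from h import *
o=arm.get_obs(); print(o['t'],o['ee_pos'],o['wrist_force'],o['opening'],o['grasp_force'])
a=arm.capture('top');b=arm.capture('scene')
A=cv2.resize(a[140:270,150:370],(400,236));B=cv2.resize(b[120:300,140:395],(400,282))
im=np.zeros((282,800,3),np.uint8);im[:236,:400]=A;im[:,400:]=B;cv2.imwrite('pics/f8.png',im)
```

```text
19.8333 [ 0.36651499 -0.24040003  0.17292695] [0.68385178 0.03709831 0.96696725] 0.5467724999333253 0.0
```

View pics/f8.png

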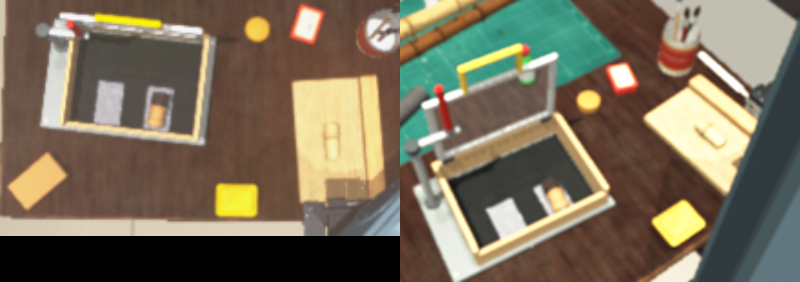

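The stub lies on the flat board at top-view (332,140). The flap is up with the stay across it at (65,32), and the roller is untouched on its nest at (157,108).

```bash
python3 -c "
from plant import arm
print(arm.hand_in())"
```

```text
the job is handed in; nothing more can be done
None
```

I raised the flap to its stop, swung the stay fully across to prop it, and laid the bamboo stub on the bench hook's flat board, leaving the roller on its nest; I handed the job in at about 20 s, and no verdict was returned.

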